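Set the mitre saw to 30 degrees and hold its length stop at the mark

TASK

We are about to cut brass bar on the little mitre saw: first swing its mitre lever round to the 30 degree mark on the left (your left, the red line on the scale). Then squeeze the orange latch button in the head of the telescoping length stop and draw the stop out to 80 mm, where the red line on its bar lies level with the mouth of the tube. Finish still holding the stop there with the button squeezed in - it springs back if let go, and I am about to butt the bar up against it - and leave the jar, the brick and the brass bar where they lie.

Things in the scene. Friction and masses are not known exactly. Their poses are not given: they have to be found in the camera images.
- saw: small bench mitre saw, bolted down. Origin: on the bench, on the vertical mitre axis about which the lever turns. x to the saw's back, y to its left, z up; within 0.3 rad of the robot's axes. Grey round base 184 mm across, 45 mm high, wings to 145 mm left and right, aluminium fence behind the stock line (top at 81 mm), hold-down clamp on the left wing (to 142 mm high)
- saw_head (a point): centre of the yellow blade guard, above the mitre axis. The blue saw head turns with the lever; at lever 0 it covers 40 mm in front of to 150 mm behind the mitre axis, its motor reaches 117 mm to the left; it stands from 100 to 250 mm above the bench, on a column at the back
- lever (a joint): angle of the mitre lever in rad: 0 = pointing straight to the front of the saw (along its -x), positive = knob swung to the left (+y, the knob moves clockwise seen from above), 30 degrees = 0.524. Range -0.79 to 0.79. Stiff with friction (about 2 N at the knob), no spring, stays where it is left.
- scale_30 (a point): the red line of the lever's scale, at 30 degrees left, on the front rim of the round base, 82 mm from the mitre axis, 45 mm above the bench. The other lines are white: one every 5 degrees, longer ones every 15. A red index line on the swivelling aluminium table, in line with the lever, points at the scale
- lever_knob (a point): middle of the blue knob at the front end of the mitre lever: a horizontal cylinder 30 mm in diameter, 60 mm long, lying along the lever (radially, x axis of this frame). Centre 140 mm from the mitre axis and 34 mm above the bench; free to both sides and above, 19 mm free below.
- stop (a joint): how far the length stop is drawn out, m: 0 parked, 0.080 red line at the tube's mouth, 0.095 end of travel. Slides straight out along the saw's -y (right). A spring pulls it home: 3 N parked, 4.2 N at 0.080. When parked a latch locks it (1 mm of play) until the button is squeezed in; further out the latch does not hold it
- latch (a joint): how far the orange latch button is pushed in, in m: 0 = out, 0.006 = fully in. It moves along the saw's +x. The latch is free beyond about 0.004. Takes 2.4 N to start and 6 N to hold fully in.
- stop_grip (a point): middle of the stop's head, where it is gripped, 62 mm above the bench; frame along the saw's axes; parked it is at (0.042, -0.196, 0.062) in the saw's frame. Grey head 26 mm thick (x), 44 long (y), 44 high (40 to 84 mm above the bench); the orange button, 28 x 28 mm, stands 9 mm out of its front (-x) face: 35 mm across with the button out, 29 mm with it in. Free room in front, behind and above
- stop_plate (a point): centre of the upright steel stop plate, 72 mm (x) by 6 mm by 30 mm high, between head and tube: it moves with the head, 37 mm to the +y side of the head's middle, and reaches forward (-x) across the stock line, so fingers on the head must stay on its right
- stop_mark (a point): middle of the red line, 3 mm wide, across the top of the white bar of the length stop, at 80 mm. Hidden in the tube until the stop is drawn out. The other lines on the bar are black, every 10 mm.
- tube_mouth (a point): centre of the mouth of the stop's fixed tube (the outer face of its black collar), at the height of the bar's top, 68 mm above the bench: the stop is at 80 mm when the red line lies here.
- jar: bystander: amber jar with white cap, 60 mm across, 85 mm high, origin under its centre, on the bench to the right of the stop
- brick: bystander: white soldering brick, 114 x 114 x 32 mm, lying flat, origin under its centre, front right
- bar: bystander: brass square bar 12 x 220 x 12 mm (long along its y), lying on the bench to the left of the saw, origin under its centre

How it is judged:
By the outcome, as a careful person would: the job done as asked, in the order asked, and still so for the second after the job is handed in, while the arm keeps its last pose, push and grip.
It also fails if it takes over 61 s, if anything falls off the work surface, if the arm or the gripper's body presses on something with over 40 N, if the wrist force passes 120 N, or if a joint passes its speed limit or range.

ROBOT

A 7-joint arm with a two-finger parallel gripper is mounted at the origin on the work surface. World frame = base frame: x ahead of the robot, y to its left, z up, the work surface at z = 0. Lengths are in m, angles in rad, forces in N, time in s.
With the tool pointing down it reaches from about 0.425 to 0.925 m from the base axis. Payload 6.8 kg.
Tool frame: the origin (TCP) lies at the very end of the fingers, on their centre line; the grasp point (between the pads) lies 19 mm behind it (env.grip_point_offset is the distance from the TCP to the grasp point, in m); z points along the fingers, y is the line along which they close (so a half turn about z gives the same grasp; the last joint's range is limited). The gripper opens to 88 mm and grips with 3 to 60 N. Pads are 20 mm wide; open, the fingers measure 115 mm over their backs; the gripper's body (75 mm by 178 mm) begins 61 mm behind the grasp point.
Start: joints at [1.083, 0.477, 0.022, 1.555, -0.011, 1.109, -0.083], TCP at [0.25, -0.627, 0.223] pointing down, gripper open.
Joint ranges: [-2.96, 2.96], [-0.34, 2.1], [-1.41, 1.46], [0.24, 2.44], [-1.37, 4.51], [0.17, 1.92], [-2.96, 2.96]. Speed limits (rad/s): [2.39, 2.39, 3.14, 3.14, 3.14, 3.14, 3.14].

INTERFACE

Orientations are given as [roll, pitch, yaw] about the fixed x, y, z axes, in that order (R = Rz(yaw) Ry(pitch) Rx(roll)).
In Python, from cell import env, let_go, clamp, kinematics, imaging, order, readout gives the robot as it stands. Calls block until the motion is done:
- env.move_ptp(position, orientation): joint-space move of the TCP to a pose.
- env.servo_line(position, frame=None, v=0.15, guard=None): straight line of the TCP; frame=None keeps the orientation; v is the mean speed in m/s. With guard (N) it stops when the force on the tool has changed by that much, and returns True; else False.
- env.goto_joints(angles): joint-space move.
- let_go() and clamp(f_grip=None): open the fingers fully, or close them until they stop; f_grip is the grip in N (None keeps the last).
- env.wait(seconds).
- kinematics.solve_ik(position, orientation): joint angles nearest the present ones, or None.
- imaging.camera(name): name is "scene" or "top"; returns the picture (384x512x3 uint8, red, green, blue); there is no depth.
- imaging.get_calibration(name): a dict with "fx", "fy", "cx", "cy" (pixels), "distortion" ([k1, k2, p1, p2, k3] as OpenCV has them; the pictures are not rectified), "xyz" and "orientation" of the camera in the world. Camera axes: x right, y up, looking along -z (the intrinsics and any distortion apply to the point x, -y, -z); pixel columns grow to the right and rows downward; lengths in m; the calibration is good to about 2 mm. A picture is of the moment at which its call begins. get_calibration takes no time and is no camera call.
A pose or a line that the arm cannot do raises env.Unreachable and nothing moves.
- order.close_job(): hands the job in; it is judged then, once.
Readings, each from a call of its own:
- readout.current_t(): time.
- readout.current_joints(): joint angles.
- readout.current_joint_vel(): joint speeds.
- readout.current_effort(): joint torques, N m.
- readout.current_eef_pos(): TCP position.
- readout.current_tcp_rot(): TCP orientation.
- readout.current_contact_force(): force on the tool from outside, world axes, zero at the start.
- readout.current_wrist_torque(): the same for the moment, N m.
- readout.current_opening(): finger opening in m.
- readout.current_grasp_force(): force on a finger pad.
Only numpy, scipy, OpenCV 4.12 (cv2) and the standard library are available. Lean on these libraries where they do the work, as an engineer would, in place of code of your own. Each camera call takes 0.05 s, during which the arm holds its last target. There are 200 camera calls.

## Working session

There is one attempt and no reset: what is moved stays moved. The work goes in short steps, each a Python script; the robot and the scene stay as the last script left them, time stands still between calls to the robot, and variables do not carry over. Pictures are saved under pics/ and viewed, at most 10 in all, crops included, and the job is handed in when it is done.

```bash
ls; mkdir -p pics; python3 - <<'E'
from cell import env, let_go, clamp, kinematics, imaging, order, readout
import cv2
for n in("scene","top"):
    im=imaging.camera(n); cv2.imwrite(f"pics/{n}0.png",im[:,:,::-1]); print(n,imaging.get_calibration(n))
print(readout.current_t(),readout.current_eef_pos(),readout.current_tcp_rot(),env.grip_point_offset)
E
```

```text
pics
scene {'fx': 496.06459948885777, 'fy': 496.06459948885777, 'cx': 262.8464708248581, 'cy': 199.67953151110606, 'distortion': array([-0.16874168,  0.        ,  0.        ,  0.        ,  0.        ]), 'xyz': array([1.57511556, 0.22322514, 1.18909695]), 'orientation': array([0.78390642, 0.01206282, 1.75143617])}
top {'fx': 407.9820410882161, 'fy': 407.9820410882161, 'cx': 253.79253858456804, 'cy': 192.83673778438236, 'distortion': array([-0.081459,  0.      ,  0.      ,  0.      ,  0.      ]), 'xyz': array([0.37668721, 0.01388612, 1.40153665]), 'orientation': array([ 0.08510849, -0.02436   , -1.56203395])}
0.1 [ 0.25000807 -0.62643064  0.22178212] [-3.13998245e+00  1.48420181e-04  3.79778199e-01] 0.0187
```

View pics/scene0.png

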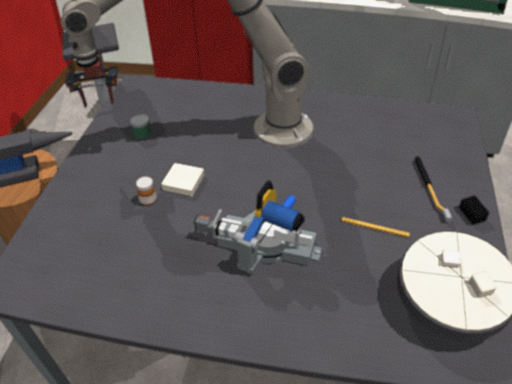

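View pics/top0.png

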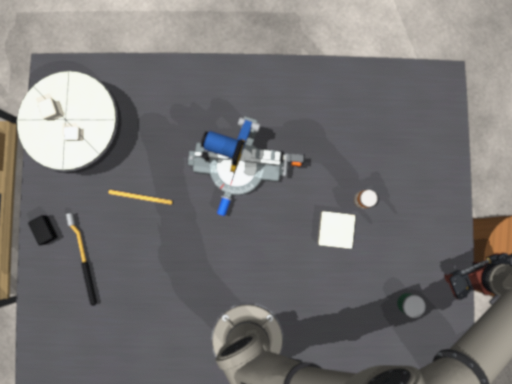

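The top view shows the saw around (237,172), blue knob (224,205), stop head/orange button around (297,162), jar (367,198), brick (337,230), bar (140,197). I'll zoom in and cast rays.

```bash
cat > h.py <<'E'
from cell import env, let_go, clamp, kinematics, imaging, order, readout
import cv2, numpy as np
from scipy.spatial.transform import Rotation as Ro
def KD(n):
    c=imaging.get_calibration(n)
    return c,np.array([[c["fx"],0,c["cx"]],[0,c["fy"],c["cy"]],[0,0,1]]),np.array(c["distortion"])
def ray(n,uv,z):
    c,K,D=KD(n); R=Ro.from_euler("xyz",c["orientation"])
    p=cv2.undistortPoints(np.array([[uv]],float),K,D)[0,0]
    d=R.apply([p[0],-p[1],-1]); o=np.array(c["xyz"]); return o+d*(z-o[2])/d[2]
def proj(n,P):
    c,K,D=KD(n); R=Ro.from_euler("xyz",c["orientation"])
    q=R.inv().apply(np.atleast_2d(P)-c["xyz"])*[1,-1,-1]
    return cv2.projectPoints(q,np.zeros(3),np.zeros(3),K,D)[0][:,0]
def mask(im,lo,hi,box):
    h=cv2.cvtColor(im,cv2.COLOR_RGB2HSV); m=cv2.inRange(h,np.array(lo),np.array(hi)); k=np.zeros_like(m); x0,y0,x1,y1=box; k[y0:y1,x0:x1]=m[y0:y1,x0:x1]; return k
def blobs(m,a=3):
    n,l,s,c=cv2.connectedComponentsWithStats(m); return [(int(s[i,4]),c[i].round(1).tolist(),s[i,:4].tolist()) for i in range(1,n) if s[i,4]>=a]
def crop(im,box,k,name):
    x0,y0,x1,y1=box; cv2.imwrite(name,cv2.resize(im[y0:y1,x0:x1,::-1],None,fx=k,fy=k,interpolation=cv2.INTER_CUBIC))
E
python3 - <<'E'
from h import *
t=imaging.camera("top"); s=imaging.camera("scene")
a=cv2.resize(t[110:225,180:310,::-1],None,fx=6,fy=5,interpolation=cv2.INTER_CUBIC)
crop(t,(180,115,310,215),6,"pics/tz.png"); crop(s,(185,175,335,280),5,"pics/sz.png")
print("orange top",blobs(mask(t,(5,150,120),(18,255,255),(270,140,320,180))))
print("blue top",blobs(mask(t,(100,120,60),(125,255,255),(180,100,280,220)),10))
print("red top",blobs(mask(t,(0,120,80),(4,255,255),(190,140,280,210)),1),blobs(mask(t,(174,120,80),(180,255,255),(190,140,280,210)),1))
print("bluescene",blobs(mask(s,(100,120,60),(125,255,255),(185,175,335,280)),10))
E
```

```text
orange top [(33, [295.9, 163.5], [292, 162, 9, 4])]
blue top [(768, [225.4, 140.9], [203, 121, 48, 37]), (164, [223.1, 206.6], [217, 198, 13, 18])]
red top [] []
bluescene [(1007, [274.6, 216.3], [244, 195, 56, 46])]
```

View pics/tz.png

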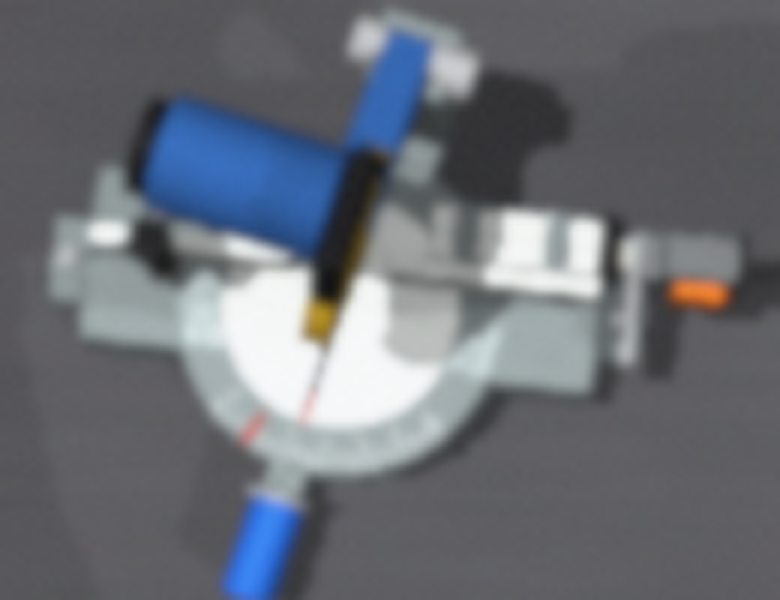

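View pics/sz.png

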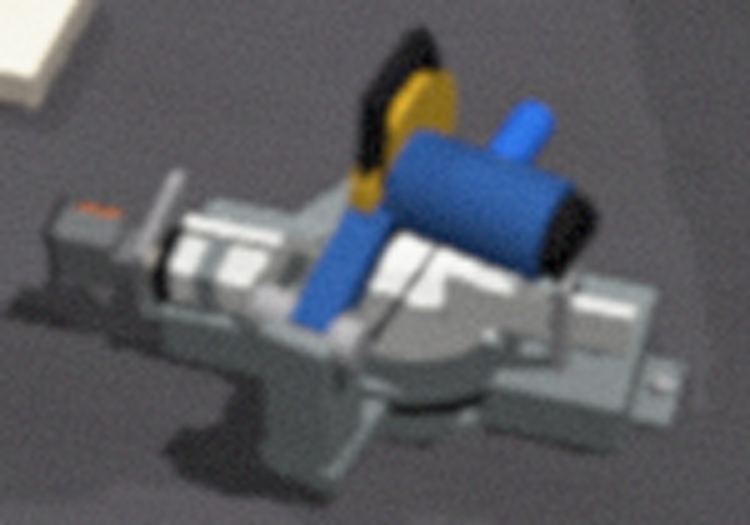

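The crops show red scale line at px (222.2,186.3), red index at (231.6,182.5), stop head top about (296.7,157.8), button (296.3,163.6). I'll fit the saw pose to these.

```bash
python3 - <<'E'
from h import *
from scipy.optimize import least_squares
c,s=np.cos,np.sin
obs=[(222.2,186.3),(296.7,157.8),(296.3,163.6),(231.6,182.5),(223.1,206.6)]
def pts(p):
    x,y,a,l=p
    S=np.array([[-.082*c(.5236),.082*s(.5236),.045],[.042,-.196,.084],[.0245,-.196,.074],[-.068*c(l),.068*s(l),.047],[-.14*c(l),.14*s(l),.045]])
    S[:,:2]=S[:,:2]@np.array([[c(a),s(a)],[-s(a),c(a)]])+[x,y]; return S
g=ray("top",(236,172),.04); print(g)
r=least_squares(lambda p:(proj("top",pts(p))-obs).ravel(),[g[0],g[1],0,.2],loss="soft_l1")
print(r.x,r.fun.reshape(-1,2).round(2)); print(pts(r.x).round(4)); np.save("saw.npy",r.x)
for n,px,z in(("jar",(369,198),.085),("brick",(337,230),.032)): print(n,ray("top",px,z))
x,y,a,l=r.x
P=np.array([[.042,-.196,.084],[.042,-.29,.084]]);P[:,:2]=P[:,:2]@np.array([[c(a),s(a)],[-s(a),c(a)]])+[x,y];print(P,proj("scene",P))
for ang in(l,.5236): # IK checks knob, tool down
  for yaw in(a-ang+1.5708,a-ang-1.5708,a-ang,a-ang+3.1416):
    k=[x-.14*c(ang-a),y+.14*s(ang-a),.035]
    q=kinematics.solve_ik(k,[np.pi,0,yaw]); print(ang,yaw,k,None if q is None else np.round(q,2))
print(readout.current_joints())
E
```

```text
[0.56283689 0.04219282 0.04      ]
[ 0.58162604  0.04051907 -0.08745109  0.21334247] [[-0.01 -0.29]
 [ 0.43 -0.02]
 [-0.01 -0.1 ]
 [-1.36  2.88]
 [ 0.46 -0.66]]
[[ 0.5145  0.0876  0.045 ]
 [ 0.6063 -0.1584  0.084 ]
 [ 0.5889 -0.1569  0.074 ]
 [ 0.5167  0.0607  0.047 ]
 [ 0.4479  0.082   0.045 ]]
jar [ 0.47641676 -0.3953689   0.085     ]
brick [ 0.37103839 -0.30040939  0.032     ]
[[ 0.60634697 -0.1584002   0.084     ]
 [ 0.59813704 -0.25204099  0.084     ]] [[201.0726363  218.8923689 ]
 [172.65897427 213.14903572]]
0.21334247422693645 1.2700064370547106 [np.float64(0.44791180930032426), np.float64(0.08199802311999835), 0.035] [ 0.25  0.5  -0.68  2.18  0.54  0.63 -1.12]
0.21334247422693645 -1.8715935629452893 [np.float64(0.44791180930032426), np.float64(0.08199802311999835), 0.035] [ 0.61  0.76 -1.19  2.16  0.94  0.91  1.68]
0.21334247422693645 -0.30079356294528925 [np.float64(0.44791180930032426), np.float64(0.08199802311999835), 0.035] [-0.04  0.44 -0.32  2.19  0.26  0.55 -2.44]
0.21334247422693645 2.840806437054711 [np.float64(0.44791180930032426), np.float64(0.08199802311999835), 0.035] [ 0.31  0.53 -0.76  2.17  0.6   0.66  0.4 ]
0.5236 0.9597489112816473 [np.float64(0.4669596834313846), np.float64(0.12084108375525687), 0.035] [ 0.2   0.55 -0.72  2.11  0.58  0.68 -1.52]
0.5236 -2.1818510887183526 [np.float64(0.4669596834313846), np.float64(0.12084108375525687), 0.035] [ 0.52  0.8  -1.19  2.1   0.95  0.95  1.31]
0.5236 -0.6110510887183527 [np.float64(0.4669596834313846), np.float64(0.12084108375525687), 0.035] [-0.13  0.47 -0.31  2.13  0.25  0.58 -2.8 ]
0.5236 2.530548911281647 [np.float64(0.4669596834313846), np.float64(0.12084108375525687), 0.035] [ 0.23  0.56 -0.75  2.11  0.6   0.69  0.03]
[ 1.0829043   0.47751148  0.02236533  1.5559948  -0.01149237  1.10928081
 -0.08305744]
```

```bash
cat >> h.py <<'E'
def knob(l,z,saw=None):
    x,y,a,_=np.load("saw.npy") if saw is None else saw
    t=np.pi-l+a; return [x+.142*np.cos(t),y+.142*np.sin(t),z],[np.pi,0,t]
def st(): print("t",round(readout.current_t(),2),np.round(readout.current_eef_pos(),4),"F",np.round(readout.current_contact_force(),1),"op",round(readout.current_opening(),4),"g",round(readout.current_grasp_force(),1))
E
python3 - <<'E'
from h import *
l0=np.load("saw.npy")[3]
env.move_ptp(*knob(l0,.14)); st()
p,o=knob(l0,.016); print(env.servo_line(p,v=.12,guard=8)); st()
clamp(15); st()
for l in np.linspace(l0,.5236,5)[1:]:
    p,o=knob(l,.016); env.servo_line(p,o,v=.06)
    st()
let_go(); st()
p,o=knob(.5236,.14); env.servo_line(p,v=.15)
t=imaging.camera("top"); crop(t,(180,115,310,215),6,"pics/t1.png")
E
```

```text
t 2.82 [0.4464 0.0818 0.1399] F [ 0.4 -0.2 -0.7] op 0.088 g 0.0
False
t 4.0 [0.4464 0.0827 0.0164] F [0.2 0.  0.2] op 0.0878 g 0.0
t 4.92 [0.4461 0.0831 0.016 ] F [ 0.2  2.1 -0.9] op 0.03 g 15.0
t 5.26 [0.4497 0.093  0.016 ] F [ 0.8  1.1 -0.5] op 0.0296 g 15.0
t 5.59 [0.454  0.1028 0.016 ] F [0.9 0.2 0.8] op 0.0294 g 15.0
t 5.92 [0.4592 0.1126 0.016 ] F [-1.4  0.3  1.6] op 0.0293 g 15.0
t 6.26 [0.4651 0.122  0.016 ] F [-0.7  0.6  0.9] op 0.0294 g 15.0
t 7.27 [0.4653 0.122  0.016 ] F [-0.5 -0.1 -0.9] op 0.088 g 0.0
```

View pics/t1.png

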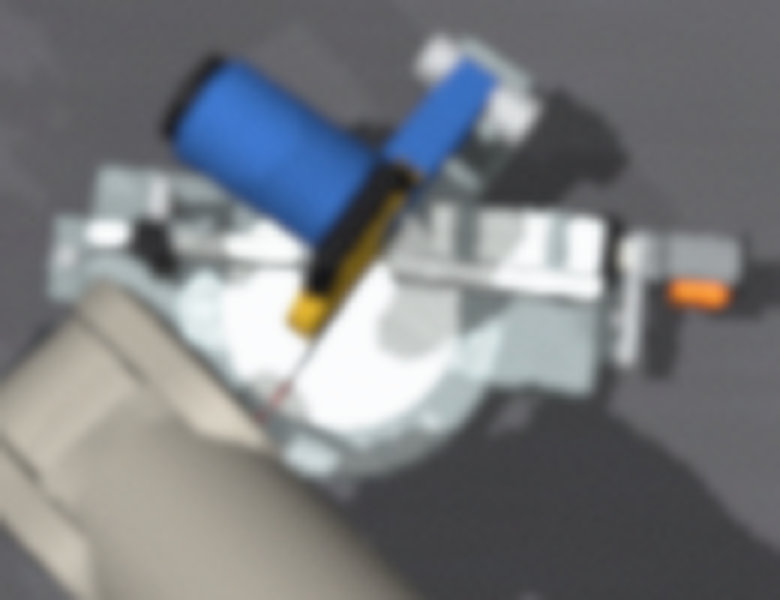

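The index has swung to the left near the red line, but the arm hides the scale; I'll move toward the stop side and look again.

```bash
python3 - <<'E'
from h import *
x,y,a,_=np.load("saw.npy")
p,o=knob(.5236,.25); env.servo_line(p,v=.2)
env.move_ptp([.46,-.19,.25],[np.pi,0,a+np.pi/2]); st(); print(np.round(readout.current_joints(),2))
h=np.array([x,y,0])+Ro.from_euler("z",a).apply([.0405,-.196,0])
for yaw in(a+np.pi/2,a-np.pi/2):
  for z,d in((.2,0),(.043,0),(.043,.085)):
    q=kinematics.solve_ik(h+Ro.from_euler("z",a).apply([0,-d,0])+[0,0,z],[np.pi,0,yaw]); print(yaw,z,d,None if q is None else np.round(q,2))
t=imaging.camera("top"); crop(t,(200,150,260,220),8,"pics/t2.png")
m=mask(t,(0,90,80),(6,255,255),(205,170,245,200))|mask(t,(172,90,80),(180,255,255),(205,170,245,200)); print(blobs(m,1))
print("knob",blobs(mask(t,(100,120,60),(125,255,255),(180,185,280,240)),10))
E
```

```text
t 10.18 [ 0.4605 -0.1881  0.2499] F [ 0.1  0.7 -0.4] op 0.0877 g 0.0
[ 0.96  0.24 -0.81  1.9   0.2   1.08 -0.01]
1.4833452380765437 0.2 0 [ 0.72  0.53 -0.79  1.66  0.41  1.12 -0.27]
1.4833452380765437 0.043 0 [ 0.66  0.72 -0.71  1.77  0.59  0.88 -0.41]
1.4833452380765437 0.043 0.085 [ 0.77  0.74 -0.69  1.72  0.58  0.89 -0.25]
-1.6582474155132494 0.2 0 [-0.63  0.78  1.27  1.75 -0.79  1.23 -2.37]
-1.6582474155132494 0.043 0 [ 0.97  1.06 -1.31  1.75  1.09  1.26  2.42]
-1.6582474155132494 0.043 0.085 [ 1.07  1.06 -1.28  1.7   1.07  1.25  2.58]
[]
knob [(158, [211.7, 201.1], [204, 193, 16, 17])]
```

View pics/t2.png

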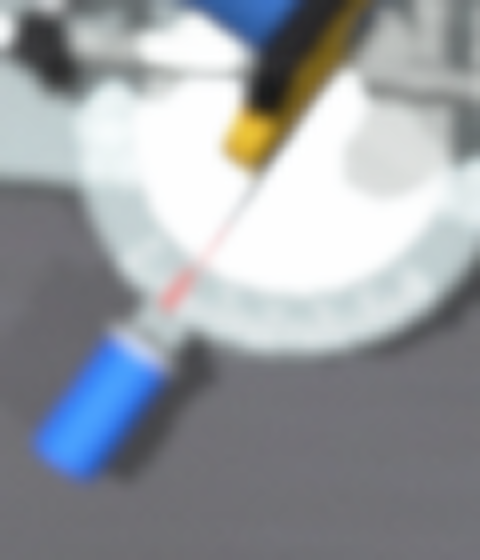

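The index and the red scale line are nearly in line (crop about (205,255) and (177,288)). I'll measure the remaining offset from the redness.

```bash
python3 - <<'E'
from h import *
x,y,a,_=np.load("saw.npy")
acc=np.mean([imaging.camera("top").astype(float) for _ in range(6)],0)
np.save("acc.npy",acc)
red=acc[...,0]-(acc[...,1]+acc[...,2])/2
print(red[174:192,216:234].round().astype(int))
W=np.clip(red-12,0,None)
for r in range(176,192):
    w=W[r,214:236]
    if w.sum()>10:
        u=(w*np.arange(214,236)).sum()/w.sum(); P=ray("top",(u,r),.046)
        d=Ro.from_euler("z",-a).apply(P-[x,y,0]); print(r,round(u,2),d.round(4),"ang",np.degrees(np.arctan2(d[1],-d[0])).round(2),"rad",np.hypot(*d[:2]).round(3))
for z in(.04,.045):
    d=Ro.from_euler("z",-a).apply(ray("top",(211.7,201.1),z)-[x,y,0]);print("knob",np.degrees(np.arctan2(d[1],-d[0])),np.hypot(*d[:2]))
P,_=knob(.5236,.034);print("knob exp px",proj("top",[P]))
E
```

```text
[[-14 -12  -6  -2  -1   0   0   0   0   0   0   0  -1  -2  -3  -3  -2  -1]
 [-14 -14  -7  -3  -1   0   0   0   0   0   0  -1  -1  -3  -4  -3  -1  -1]
 [-15 -14 -10  -5  -1  -1   0   0   0   0   0  -1  -2  -3  -3  -1  -1   0]
 [-14 -14 -14  -7  -4  -1  -1   0   0   0  -1   0   1  -1  -1   0   0   0]
 [-14 -14 -14 -12  -6  -3  -1   0   0   0   0   6   8   1  -1   0   0   0]
 [-14 -14 -14 -12  -8  -6  -2  -1  -1   0   6  14   6   0   0   0   0   0]
 [-14 -13 -11 -10 -13 -10  -5  -2   0   4  14  11   2  -1   0   0   0   0]
 [-11 -10 -10 -12 -14 -13 -10  -4   3  12  14   4   0   0   0   0   0   0]
 [ -8  -9 -12 -14 -14 -13  -9  -2   6  14   8   1   0   0   0   0   0   0]
 [-12 -10 -12 -14 -13  -8   5  16  13   6   2  -1  -1   0  -1   0   0   0]
 [-10 -12 -12 -12  -9   6  30  38  17  -2  -7  -6  -4  -3  -2  -1  -1   0]
 [ -8 -10 -12  -9   4  29  51  41  10  -8 -13 -12  -7  -6  -6  -5  -3  -2]
 [ -5  -8  -9   0  26  54  54  27  -1 -12 -15 -14 -11 -10 -12 -10  -8  -7]
 [ -4  -7  -7   7  41  57  37   8  -8 -14 -14 -14 -12 -13 -14 -14 -14 -12]
 [ -4  -8  -9   3  26  32  12  -3  -9 -10 -12 -11 -11 -12 -14 -14 -15 -13]
 [ -6 -10 -11  -7   2   3  -5 -10 -10 -10  -9  -8  -8  -9 -10 -13 -13 -11]
 [ -8 -11 -12 -12 -10 -10 -11 -12 -12 -12 -11  -8  -8  -8  -8  -8  -9  -9]
 [-12 -11 -11 -12 -13 -13 -12 -10  -9 -10 -11 -12 -12  -9  -8  -8  -8  -8]]
184 222.72 [-0.0642  0.0399  0.046 ] ang 31.84 rad 0.076
185 222.14 [-0.0678  0.0415  0.046 ] ang 31.47 rad 0.079
186 221.51 [-0.0713  0.0432  0.046 ] ang 31.22 rad 0.083
187 220.95 [-0.0748  0.0447  0.046 ] ang 30.86 rad 0.087
188 220.59 [-0.0783  0.0456  0.046 ] ang 30.2 rad 0.091
knob 29.71460199086431 0.14317545410207994
knob 29.51092555332453 0.1432134173925165
knob exp px [[211.87382911 200.8084218 ]]
```

```bash
python3 - <<'E'
from h import *
from scipy.optimize import least_squares
c,s=np.cos,np.sin
acc=np.load("acc.npy"); red=acc[...,0]-(acc[...,1]+acc[...,2])/2
v,u=np.mgrid[0:384,0:512]
def cen(thr,box):
    x0,y0,x1,y1=box; w=np.clip(red[y0:y1,x0:x1]-thr,0,None); return [(w*u[y0:y1,x0:x1]).sum()/w.sum(),(w*v[y0:y1,x0:x1]).sum()/w.sum()]
sc=cen(5,(217,183,226,190)); ix=cen(3,(222,178,231,183)); og=cen(40,(285,155,308,172))
print(sc,ix,og)
obs=[sc,(296.25,157.4),og,ix,(211.7,201.1)]
def pts(p):
    x,y,a,l,ri,rk=p
    S=np.array([[-.082*c(.5236),.082*s(.5236),.045],[.042,-.196,.084],[.0245,-.196,.074],[-ri*c(l),ri*s(l),.046],[-rk*c(l),rk*s(l),.043]])
    S[:,:2]=S[:,:2]@np.array([[c(a),s(a)],[-s(a),c(a)]])+[x,y]; return S
r=least_squares(lambda p:np.r_[(proj("top",pts(p))-obs).ravel(),(p[5]-.14)*500],[.58,.04,-.087,.52,.065,.14])
print(r.x,"lever deg",np.degrees(r.x[3])); print(r.fun.round(2)); np.save("saw2.npy",r.x[:4])
E
```

```text
[np.float64(221.69443561208269), np.float64(185.85103338632754)] [np.float64(226.17282717282714), np.float64(180.28771228771228)] [np.float64(296.0868591957994), np.float64(163.53486251209063)]
[ 0.58132452  0.04254801 -0.08354544  0.50959356  0.05734428  0.14047955] lever deg 29.197560127918887
[-0.03  0.3   0.24  0.22 -0.42 -0.18 -0.02 -0.02  0.24 -0.32  0.24]
```

The lever is about 0.8° short. I'll regrip the knob at the same place and nudge it by that amount.

```bash
python3 - <<'E'
from h import *
env.move_ptp(*knob(.5236,.2)); p,o=knob(.5236,.016)
env.servo_line(p,o,v=.2,guard=8); st(); clamp(15); st()
p,o=knob(.5236+.013,.016); env.servo_line(p,o,v=.02); st(); let_go(); st()
p,o=knob(.5236+.013,.25); env.servo_line(p,v=.25)
a=np.load("saw2.npy")[2]
env.move_ptp([.5,-.17,.25],[np.pi,0,a+np.pi/2]); st()
acc=np.mean([imaging.camera("top").astype(float) for _ in range(6)],0); np.save("acc.npy",acc)
E
cat > fit.py <<'E'
from h import *
from scipy.optimize import least_squares
c,s=np.cos,np.sin
acc=np.load("acc.npy"); red=acc[...,0]-(acc[...,1]+acc[...,2])/2
v,u=np.mgrid[0:384,0:512]
def cen(thr,box):
    x0,y0,x1,y1=box; w=np.clip(red[y0:y1,x0:x1]-thr,0,None); return [(w*u[y0:y1,x0:x1]).sum()/w.sum(),(w*v[y0:y1,x0:x1]).sum()/w.sum()]
sc=cen(5,(217,183,226,190)); ix=cen(3,(222,178,231,183)); k=blobs(mask(acc.astype(np.uint8),(100,120,60),(125,255,255),(180,185,280,240)),10)[0][1]
print(sc,ix,k)
x,y,a,_=np.load("saw2.npy")
def pts(p):
    l,ri,rk=p
    S=np.array([[-ri*c(l[0] if np.ndim(l) else l),ri*s(l),.046],[-rk*c(l),rk*s(l),.043]])
    S[:,:2]=S[:,:2]@np.array([[c(a),s(a)],[-s(a),c(a)]])+[x,y]; return S
r=least_squares(lambda p:(proj("top",pts(p))-[ix,k]).ravel(),[.52,.06,.14]); print(np.degrees(r.x[0]),r.x,r.fun.round(2))
E
python3 fit.py
```

```text
t 12.8 [0.4659 0.1222 0.0167] F [ 0.1 -0.9  0.3] op 0.0877 g 0.0
t 13.72 [0.4653 0.122  0.016 ] F [-0.1  0.4 -0.9] op 0.0297 g 15.0
t 13.97 [0.4664 0.1236 0.016 ] F [-0.8 -0.3 -0.3] op 0.0297 g 15.0
t 14.98 [0.4664 0.1235 0.016 ] F [-0.1  0.3 -0.4] op 0.0875 g 0.0
t 17.2 [ 0.5003 -0.1678  0.25  ] F [-0.5 -0.1 -0.4] op 0.0879 g 0.0
[np.float64(221.6784288679546), np.float64(185.86843365799137)] [np.float64(225.96945898778358), np.float64(180.00959860383944)] [211.3, 200.5]
30.134234160023276 [0.5259416  0.05697261 0.14093865] [ 0.02  0.01 -0.01 -0.  ]
```

Lever reads 30.1°. Now the stop.

```bash
python3 - <<'E'
from h import *
x,y,a,_=np.load("saw2.npy"); R=Ro.from_euler("z",a)
h=np.array([x,y,0])+R.apply([.0405,-.196,0]); o=[np.pi,0,a+np.pi/2]; print(h)
env.move_ptp(h+[0,0,.2],o); st()
if env.servo_line(h+[0,0,.044],o,v=.15,guard=6): st(); raise SystemExit("touch")
st(); clamp(25); st()
p=np.array(readout.current_eef_pos()); np.save("p0.npy",p)
for d in(.01,.04,.078):
    env.servo_line(p+R.apply([0,-d,0]),o,v=.06); st()
t=imaging.camera("top"); s=imaging.camera("scene")
crop(t,(255,130,335,190),8,"pics/t3.png"); crop(s,(150,180,250,255),8,"pics/s3.png")
E
```

```text
[ 0.6053274  -0.15614802  0.        ]
t 18.04 [ 0.6054 -0.1552  0.1993] F [0.2 0.6 0.6] op 0.0875 g 0.0
t 19.23 [ 0.6061 -0.1561  0.0451] F [-0.3 -0.5  0.4] op 0.088 g 0.0
t 20.18 [ 0.6056 -0.1564  0.0438] F [ 1.  -0.5 -2.3] op 0.028 g 24.9
t 20.5 [ 0.6047 -0.1658  0.0438] F [-0.4  1.4 -1.9] op 0.0284 g 24.9
t 21.15 [ 0.6018 -0.1959  0.0438] F [-2.9  2.9  1.4] op 0.0281 g 24.9
t 21.93 [ 0.5981 -0.2335  0.0438] F [-6.2  4.1  3.9] op 0.028 g 24.9
```

View pics/t3.png

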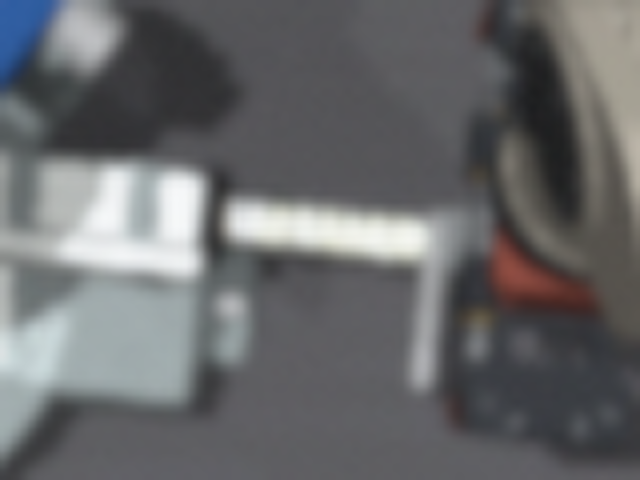

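View pics/s3.png

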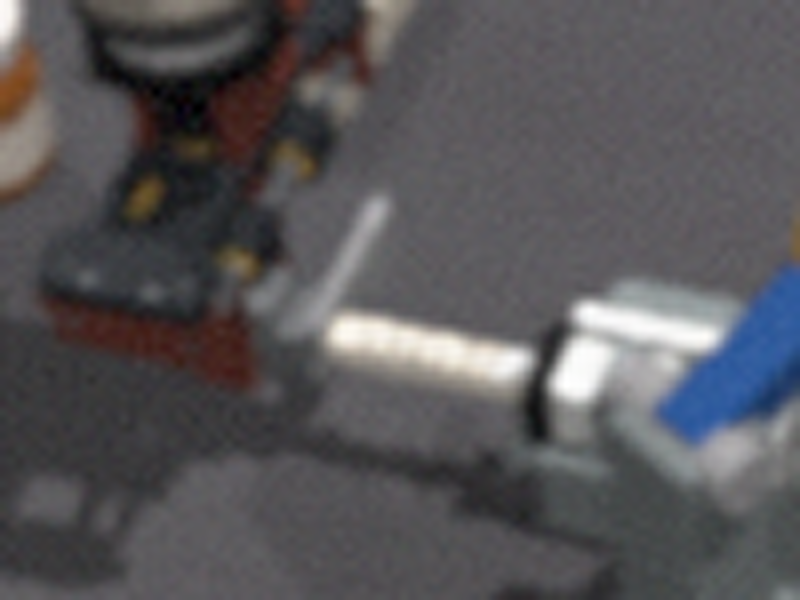

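Stop is drawn 77.5 mm with the button in (opening 28 mm); the red line is not showing at the collar (top crop ~(222,225)) yet. Going slightly past to locate it, then back to 80.

```bash
python3 - <<'E'
from h import *
x,y,a,_=np.load("saw2.npy"); p=np.load("p0.npy"); a2=a-.006; R=Ro.from_euler("z",a2); o=[np.pi,0,a+np.pi/2]
v,u=np.mgrid[0:384,0:512]
for d in(.080,.082,.086,.0805):
    env.servo_line(p+R.apply([0,-d,0]),o,v=.03); env.wait(.2); st()
    e=np.mean([readout.current_eef_pos() for _ in range(20)],0)
    print("travel",round(1000*-R.inv().apply(e-p)[1],2))
    im=np.mean([imaging.camera("top").astype(float) for _ in range(5)],0)
    red=(im[...,0]-(im[...,1]+im[...,2])/2)[152:166,278:292]; w=np.clip(red-14,0,None)
    print("red sum",w.sum().round(),"max",red.max().round(), "rows",red.sum(0).round().astype(int))
    if w.sum()>0:
        c=(w*u[152:166,278:292]).sum()/w.sum(),(w*v[152:166,278:292]).sum()/w.sum(); print(c,Ro.from_euler("z",-a).apply(ray("top",c,.068)-[x,y,0]).round(4))
    print("lum",im[158,278:292].mean(1).round().astype(int))
im=imaging.camera("top"); crop(im,(265,140,315,175),14,"pics/t4.png")
E
```

```text
t 22.48 [ 0.5979 -0.2353  0.0438] F [-4.2  3.9  2.8] op 0.0279 g 24.9
travel 79.22
red sum 0.0 max 3.0 rows [-49 -61 -48 -32 -15 -22 -44 -51 -48 -32 -16   0   5   7]
lum [237 195 121  70 100 167 217 231 236 237 233 234 232 225]
t 23.18 [ 0.5977 -0.2372  0.0438] F [-4.8  4.3  2.7] op 0.0284 g 24.9
travel 81.12
red sum 13.0 max 18.0 rows [-49 -62 -48 -21  54  50 -14 -46 -47 -33 -15  -3   6   5]
(np.float64(282.3358208955224), np.float64(157.43283582089552)) [ 0.041  -0.1509  0.068 ]
lum [237 194 120  66  80 147 213 233 235 237 237 234 234 231]
t 23.92 [ 0.5973 -0.2412  0.0438] F [-4.2  4.7  2.7] op 0.0279 g 24.9
travel 85.23
red sum 292.0 max 51.0 rows [-50 -62 -47 -29  43 184 239  81 -13 -35 -29 -17  -7   3]
(np.float64(283.66986301369866), np.float64(157.01027397260273)) [ 0.0428 -0.1552  0.068 ]
lum [236 193 119  68  86 131 176 219 233 235 238 237 234 236]
t 24.7 [ 0.5979 -0.2352  0.0438] F [-3.8  5.7  2.5] op 0.0279 g 24.9
travel 79.21
red sum 0.0 max 3.0 rows [-49 -61 -47 -33 -16 -24 -43 -52 -47 -32 -16  -1   5   5]
lum [237 195 121  71 100 167 218 231 236 237 234 235 233 226]
```

View pics/t4.png

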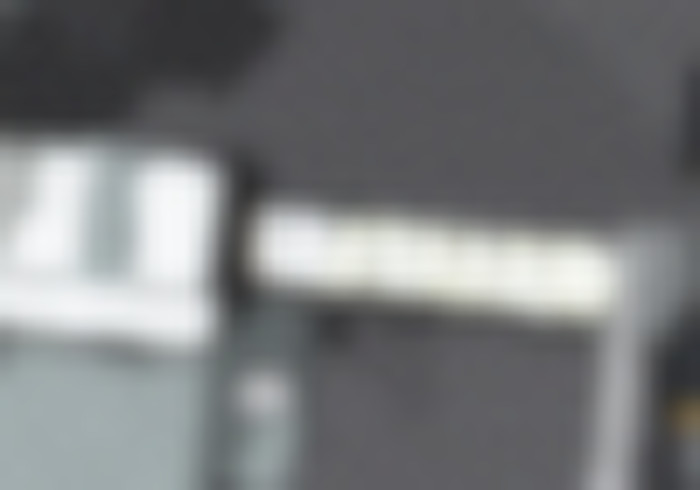

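The red edge is visible about 0.8 mm at travel 81.1 (command 82), and about half of the 3 mm line (minus collar occlusion) should show at 80 mm. I'll settle there and check.

```bash
python3 - <<'E'
from h import *
x,y,a,_=np.load("saw2.npy"); p=np.load("p0.npy"); R=Ro.from_euler("z",a-.006); o=[np.pi,0,a+np.pi/2]
env.servo_line(p+R.apply([0,-.0820,0]),o,v=.03); env.wait(1.0); st()
e=np.mean([readout.current_eef_pos() for _ in range(20)],0); print("travel",round(1000*-R.inv().apply(e-p)[1],2))
im=np.mean([imaging.camera("top").astype(float) for _ in range(5)],0); np.save("acc.npy",im)
red=(im[...,0]-(im[...,1]+im[...,2])/2)[152:166,278:292]; print(red.sum(0).round().astype(int))
b=cv2.cvtColor(cv2.imread("pics/top0.png"),cv2.COLOR_BGR2RGB).astype(float).mean(2)
print("parked\n",b[166:176:2,278:292].astype(int),"\nnow\n",im.mean(2)[168:180:2,300:316].astype(int))
E
python3 fit.py
```

```text
t 26.25 [ 0.5977 -0.237   0.0438] F [-4.7  4.6  3.3] op 0.0282 g 24.9
travel 81.0
[-48 -62 -47 -21  54  50 -16 -45 -49 -33 -16  -2   5   8]
parked
 [[135 120 106 105 114 131 155 158 130  96  74  64  60  62]
 [143 123 110 119 138 152 165 160 126  93  73  64  61  60]
 [142 121 106 107 116 138 163 159 123  83  65  60  59  60]
 [147 122 106 111 130 159 174 158 119  82  63  59  59  61]
 [147 119  99 102 126 157 168 146 110  80  65  60  60  63]] 
now
 [[ 96  96  95  96  95  96  97 109 137 156 140 101  66  53  58  64]
 [ 96  96  96  96  96  97  99 117 148 161 138  97  69  66  82 101]
 [ 95  95  95  96  95  96  99 119 152 161 134  92  67  64  83 106]
 [ 96  96  96  97  97  97 102 130 165 167 134  91  67  67  86 104]
 [ 96  97  97  97  97  98 107 138 169 163 124  83  64  60  65  70]
 [ 94  95  95  94  95  95  98 115 131 124  96  69  58  55  58  62]]
[np.float64(221.63147583804962), np.float64(185.89573356552023)] [np.float64(226.02637749120748), np.float64(179.93962485345835)] [211.3, 200.5]
30.131797366911016 [0.52589907 0.05667109 0.14093868] [ 0.01  0.01 -0.01 -0.  ]
```

The plate moved about 24.3 px, which is close to 80 mm and agrees with the red-line reading. The lever still reads 30.1°, and the button is fully in. Handing in.

```bash
python3 - <<'E'
from h import *
st(); print(order.close_job())
E
```

```text
t 26.5 [ 0.5977 -0.237   0.0438] F [-6.1  4.7  2.6] op 0.0283 g 24.9
the job is handed in; nothing more can be done
None
```

The job is handed in at 26.5 s: the mitre lever reads about 30.1° left, and the stop is held at about 80 mm (within roughly 1 mm by camera) with the button squeezed fully in; I never touched the jar, brick or bar, though I did not re-measure them at the end.

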